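Close the magnet terminal housing

TASK

Close up the cover of the magnet's terminal housing: turn the large tee-bar bolt clockwise all the way to its stop first, then the small tee-bar bolt likewise. Leave the round trim dial on the same cover as it is set.

Things in the scene. Friction and masses are not known exactly. Their poses are not given: they have to be found in the camera images.
- housing: Fixed grey steel box with an aluminium cover, 310 mm long (its y) by 145 mm (x), cover top 72 mm above the table; origin at the centre of its underside. On the middle line of the cover stand, in any order, the large bolt, the small bolt and the dial, 100 mm apart, on flanges 6 mm thick.
- large_bolt (a joint): Turn of the large captive bolt, rad; grows clockwise seen from above, hard stop at 1.40 (home); starts between 0 and 0.4. Stays where it is left (friction 0.12 N m, no spring); does not rise or sink. At home its bar lies parallel to the housing's long edges, in line with two white marks on its round flange.
- large_bolt_grip (a point): Centre of the steel tee-bar head of the large bolt, on its vertical turning axis; turns with it. Bar 60 mm long (along this frame's x), 14 mm thick (y), 28 mm high (z up): its top is 14 mm above this point. Below, a 19 mm shank, 16 mm long, stands on a round flange 76 mm across, its top 30 mm below this point.
- small_bolt (a joint): Turn of the small captive quarter-turn bolt, rad; same direction, stop (1.40), start range, friction and home direction as the large one.
- small_bolt_grip (a point): Centre of the steel tee-bar head of the small bolt, on its vertical turning axis. Bar 36 mm long (this frame's x), 14 mm thick (y), 28 mm high (z up); same shank and heights as the large bolt, flange of 52 mm diameter.
- dial_edge (a point): A point on the top edge of the round fluted trim dial (steel, 42 mm diameter, 22 mm high, with a white pointer line), 20 mm from its axis at the pointer's end; frame x points from the axis outward to it. The dial turns easily and is to be left as set.

How it is judged:
By the outcome, as a careful person would: the job done as asked, in the order asked, and still so for the second after the job is handed in, with the robot touching nothing.
It also fails if it takes over 48 s, if anything falls off the work surface, if the arm or the gripper's body presses on something with over 40 N, if the wrist force passes 120 N, or if a joint passes its speed limit or range.

ROBOT

A 7-joint arm with a two-finger parallel gripper is mounted at the origin on the work surface. World frame = base frame: x ahead of the robot, y to its left, z up, the work surface at z = 0. Lengths are in m, angles in rad, forces in N, time in s.
With the tool pointing down it reaches from about 0.425 to 0.8 m from the base axis. Payload 8.3 kg.
Tool frame: the origin (TCP) lies at the very end of the fingers, on their centre line; the grasp point (between the pads) lies 19 mm behind it (r.grasp_offset is the z of the grasp point in the tool frame, in m); z points along the fingers, y is the direction in which the jaws open and shut (so a half turn about z gives the same grasp; the last joint's range is limited). The gripper opens to 85 mm and grips with 20 to 120 N. Pads are 22 mm wide; open, the fingers measure 114 mm over their backs; the gripper's body (76 mm by 85 mm) begins 54 mm behind the grasp point. The pads swing forward as they close: fully open they stand 13 mm farther back than shut.
Start: joints at [-1.241, 0.383, 0.016, 1.37, -0.006, 1.388, -0.046], TCP at [0.239, 0.577, 0.231] pointing down, gripper open.
Joint ranges: [-2.95, 2.95], [-0.25, 2.06], [-1.52, 1.56], [0.18, 2.33], [-1.44, 4.58], [0.02, 2.06], [-3.01, 3.01]. Speed limits (rad/s): [2.39, 2.39, 3.01, 3.01, 3.14, 3.14, 3.14].

INTERFACE

Orientations are given as a unit quaternion [w, x, y, z].
In Python, from bench import r gives the robot as it stands.
- The arm moves only by the shell command python3 -m pendant 'ROWS' [OPENING] [FORCE]. ROWS is JSON, a list of rows, each a list of 4 numbers: the shift along the tool's x, y, z in cm, then the turn about the tool's z in degrees. In form: [[dx, dy, dz, spin], ...]. A call has 1 to 20 rows; each row shifts and turns the commanded pose from where the row before left it, along the tool's axes as they then stand; what a row does not reach is not made up. A row lasts 1/8 s, in which the tool goes at most 62.5 mm and 10.7 degrees, less where a joint would pass 70% of its speed; a pose out of reach is approached as far as the arm can. A call is refused whole if a number of a shift passes 6.25 or a number of a turn 10.7, either way. A call with a gripper value outside its range is refused whole. OPENING is the closure in counts, from 0 (fully open) to 255 (shut), set as the call begins (- or left out, the last holds). The fingers move at their own pace and stop on an object; FORCE is the grip in N (left out, the last holds). Time passes only in rows, so rows that do not move let the fingers close. It gives the time, the measured TCP pose, the force and the opening at its end, in the units of the state.
- r.read_state(): the state, without advancing time (a new reading comes with each control period).
- r.grab_frame(name): name is "side" or "top"; returns a dict with "frame" (400x640x3 uint8, red, green, blue), "fx", "fy", "cx", "cy" (pixels), "dist" ([k1, k2, p1, p2, k3] as OpenCV has them; the pictures are not rectified), "R" (3x3) and "t" (3): a world point X has camera coordinates R X + t. Camera axes: x right, y down, z forward; pixel columns grow to the right and rows downward; lengths in m; the calibration is good to about 2 mm. A picture is of the moment at which its call begins. There is no depth.
- r.finish_job(): hands the job in, once; it reports no verdict.
The state is a dict: "clock": time; "joint_positions": joint angles; "joint_velocities": joint speeds; "effort": joint torques, N m; "eef_pos": TCP position; "ee_rot": TCP orientation; "ft_force": force on the tool from outside, world axes, zero at the start; "wrist_torque": the same for the moment, N m; "gripper_width": finger opening in m.
Only numpy, scipy, OpenCV 4.12 (cv2) and the standard library are available. Lean on these libraries where they do the work, as an engineer would, in place of code of your own. Each camera call takes 0.05 s, during which the arm holds its last target. There are 200 camera calls.

## Working session

There is one attempt and no reset: what is moved stays moved. The work goes in short steps, Python scripts to look and compute and a shell command to move; the robot and the scene stay as the last step left them, time stands still between calls to the robot, and variables do not carry over. Pictures are saved under pics/ and viewed, about 8 in all and at most 12, crops included, and the job is handed in when it is done.

```bash
mkdir -p pics; ls; python3 - <<'E'
from bench import r
import cv2,numpy as np
for n in("top","side"):
    d=r.grab_frame(n); cv2.imwrite(f"pics/{n}0.png",d["frame"][:,:,::-1])
    print(n,d["fx"],d["fy"],d["cx"],d["cy"],d["dist"],np.round(d["R"],3).tolist(),np.round(d["t"],3), np.round(-d["R"].T@d["t"],3))
s=r.read_state();print(s, r.grasp_offset)
E
```

```text
pics
top 503.2740905560684 503.2740905560684 318.77991197686123 202.50715766380657 [-0.11503531  0.          0.          0.          0.        ] [[0.125, -0.992, -0.005], [-0.972, -0.122, -0.203], [0.201, 0.031, -0.979]] [-0.015  0.574  0.792] [0.4   0.03  0.892]
side 459.55930705533785 459.55930705533785 324.23113871983765 197.87183858972455 [-0.09214378  0.          0.          0.          0.        ] [[-0.717, -0.697, 0.004], [-0.453, 0.461, -0.763], [0.53, -0.548, -0.647]] [0.427 0.3   0.464] [0.196 0.414 0.527]
{'clock': 0.1, 'joint_positions': array([-1.24094052,  0.38415168,  0.01638283,  1.37102175, -0.00634549,
        1.38819309, -0.0465465 ]), 'joint_velocities': array([-1.55370587e-03, -5.87806149e-04, -1.21136170e-03, -3.05068463e-03,
       -4.02976445e-04, -7.58003804e-05, -1.14218442e-03]), 'effort': array([ 2.40019661e-03, -6.29139447e+01,  8.46826304e-01, -3.72754848e+01,
        1.66516495e-02,  1.06167290e-02,  5.12915406e-06]), 'eef_pos': array([0.2389952 , 0.57702364, 0.23039277]), 'ee_rot': array([-1.77296508e-04,  1.95117309e-01,  9.80779532e-01, -8.44861681e-04]), 'ft_force': array([ 0.04698825, -0.29822395, -0.70415512]), 'wrist_torque': array([ 0.05423192, -0.03441301,  0.05947403]), 'gripper_width': 0.08545325375263389} -0.0187
```

View pics/top0.png

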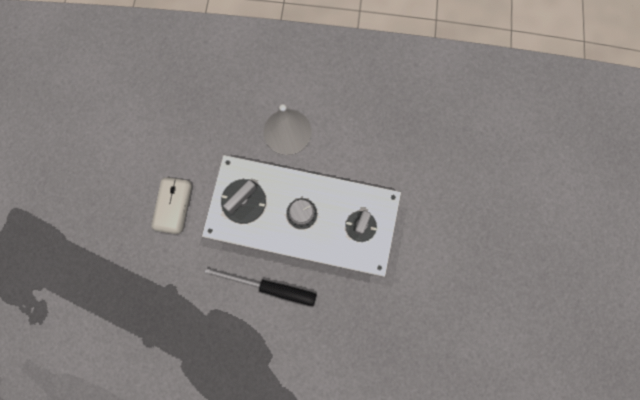

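View pics/side0.png

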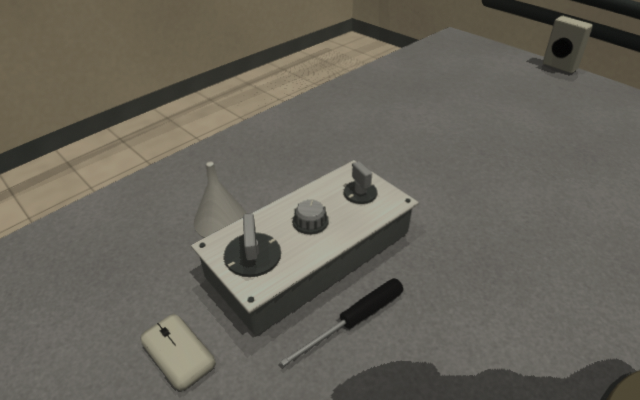

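```bash
cat > h.py <<'E'
from bench import r
import cv2,numpy as np
def ray(d,uv,z):
    K=np.array([[d["fx"],0,d["cx"]],[0,d["fy"],d["cy"]],[0,0,1]])
    n=cv2.undistortPoints(np.array(uv,float).reshape(-1,1,2),K,np.array(d["dist"])).reshape(-1,2)
    R=np.array(d["R"]);c=-R.T@np.array(d["t"]);w=np.c_[n,np.ones(len(n))]@R
    return c+w*((z-c[2])/w[:,2])[:,None]
def ortho(d,x0,x1,y0,y1,z,s):  # up=+x, right=-y, s px/m
    v,u=np.mgrid[0:int((x1-x0)*s),0:int((y1-y0)*s)]
    P=np.stack([x1-v/s,y1-u/s,np.full(u.shape,z)],-1).reshape(-1,3)
    K=np.array([[d["fx"],0,d["cx"]],[0,d["fy"],d["cy"]],[0,0,1]])
    p=cv2.projectPoints(P,cv2.Rodrigues(np.array(d["R"]))[0],np.array(d["t"]),K,np.array(d["dist"]))[0].reshape(*u.shape,2).astype(np.float32)
    return cv2.remap(d["frame"],p[...,0],p[...,1],cv2.INTER_CUBIC)[:,:,::-1]
E
python3 - <<'E'
from h import *
d=r.grab_frame("top")
c=ray(d,[(223,156),(400,191),(386,275),(204,237)],.072);print(c.round(4),c.mean(0))
print("bolts/dial flange",ray(d,[(243,201),(301,213),(361,226)],.078).round(4))
x,y=c.mean(0)[:2];print(x,y)
im=ortho(d,x-.1,x+.1,y-.17,y+.17,.122,2300);cv2.imwrite("pics/o1.png",im);print(im.shape,x+.1,y+.17)
E
```

```text
[[ 0.6285  0.2284  0.072 ]
 [ 0.6048 -0.0767  0.072 ]
 [ 0.4628 -0.0673  0.072 ]
 [ 0.487   0.2369  0.072 ]] [0.54578385 0.08031752 0.072     ]
bolts/dial flange [[ 0.5541  0.1808  0.078 ]
 [ 0.546   0.0825  0.078 ]
 [ 0.5368 -0.0178  0.078 ]]
0.5457838532847039 0.08031752235553188
(459, 782, 3) 0.6457838532847039 0.2503175223555319
```

View pics/o1.png

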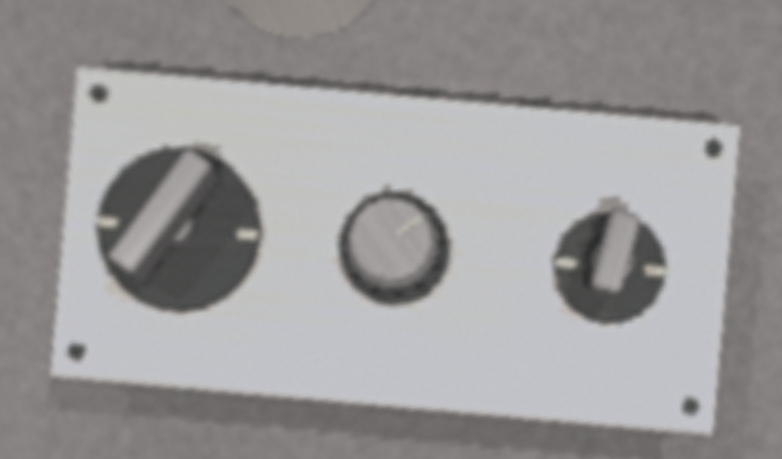

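The orthophoto (2.3 px/mm) shows three things:
- **Large bar:** ends at (195,158) and (122,260), yaw about -35.6°.
- **Small bar:** ends at (623,212) and (608,287), yaw about -11°.
- **Dial:** sits between the bolts, with its pointer towards the upper right.

Home yaw is about -94.5°. The cone stands clear. I'll move above the large bolt first.

```bash
python3 -m pendant '[[0,0,0,6.5],[0,0,0,6.6],[-3.75,-1.06,0,0],[-3.75,-1.06,0,0],[-3.75,-1.06,0,0],[-3.75,-1.06,0,0],[-3.75,-1.06,0,0],[-3.75,-1.06,0,0],[-3.75,-1.06,0,0],[-3.75,-1.06,0,0],[-3.75,-1.06,0,0],[-3.75,-1.06,0,0],[-3.75,-1.06,0,0],[-3.75,-1.06,0,0],[-3.75,-1.06,0,0],[0,0,0,0],[0,0,0,0]]' 0 40
cat >> h.py <<'E'
def plan(x,y,z,barhome):  # barhome = wanted yaw of the bar (deg); tool x parallel to bar
    s=r.read_state();q=s["ee_rot"];p=s["eef_pos"]
    from scipy.spatial.transform import Rotation as Ro
    M=Ro.from_quat([q[1],q[2],q[3],q[0]]).as_matrix()
    yaw=np.degrees(np.arctan2(M[1,0],M[0,0]))
    print("t",round(s["clock"],2),"tcp",p.round(4),"xyaw",yaw.round(2),"zax",M[:,2].round(3),"j7",s["joint_positions"][6].round(2),"w",round(s["gripper_width"],4),"F",s["ft_force"].round(1),"T",s["wrist_torque"].round(2))
    print("tool shift cm",(M.T@(np.array([x,y,z])-p)*100).round(2),"spin",round((yaw-barhome+90)%180-90,2))
E
python3 -c "
from h import *
plan(.5545,.181,.091,-35.6)"
```

```text
clock: 2.28
eef_pos: [0.5549, 0.182, 0.2309]
ee_rot: [-0.0, 0.306, 0.952, -0.0]
ft_force: [-1.1, -0.2, 0.1]
gripper_width: 0.0852
t 2.27 tcp [0.5549 0.182  0.2309] xyaw 144.41 zax [-0.001  0.    -1.   ] j7 0.66 w 0.0852 F [-1.1 -0.2  0.1] T [ 0.06  0.   -0.06]
tool shift cm [-0.04 -0.11 13.99] spin 0.01
```

```bash
python3 -m pendant '[[-0.04,-0.1,2.4,0],[0,0,2.4,0],[0,0,2.4,0],[0,0,2.4,0],[0,0,2.0,0],[0,0,1.4,0],[0,0,1.0,0],[0,0,0,0],[0,0,0,0]]' 0 40
python3 - <<'E'
from h import *
plan(.5545,.181,.091,-35.6)
d=r.grab_frame("side");cv2.imwrite("pics/s1.png",cv2.resize(d["frame"][120:340,120:460,::-1],None,fx=2,fy=2))
E
```

```text
clock: 3.4
eef_pos: [0.5555, 0.1807, 0.092]
ee_rot: [0.0, 0.306, 0.952, 0.0]
ft_force: [0.4, 0.2, -0.1]
gripper_width: 0.0855
t 3.4 tcp [0.5555 0.1807 0.092 ] xyaw 144.4 zax [ 0.001  0.    -1.   ] j7 0.69 w 0.0855 F [ 0.4  0.2 -0.1] T [-0.03 -0.03  0.06]
tool shift cm [ 0.1  -0.03  0.1 ] spin -0.0
```

View pics/s1.png

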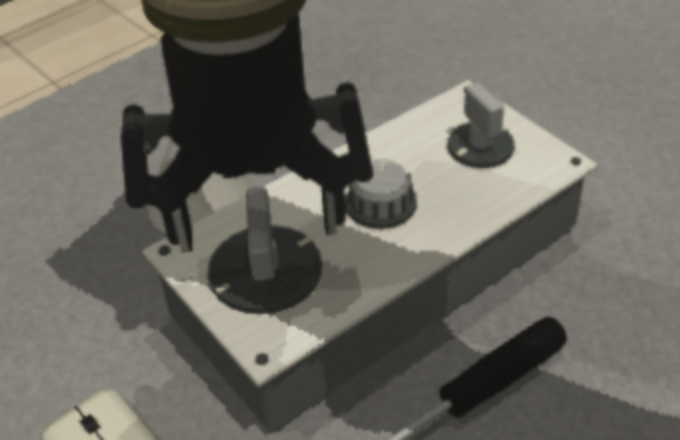

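The bar, top at crop (258,190), stands between the open fingers at about (180,230) and (333,215), and the dial is clear. Now I'll close.

```bash
python3 -m pendant '[[0.1,0,0,0],[0,0,0,0],[0,0,0,0],[0,0,0,0],[0,0,0,0],[0,0,0,0],[0,0,0,0],[0,0,0,0],[0,0,0,0],[0,0,0,0]]' 255 50
python3 -c "
from h import *
plan(.5545,.181,.091,-94.5)"
```

```text
clock: 4.7
eef_pos: [0.5541, 0.1809, 0.0915]
ee_rot: [-0.0, 0.306, 0.952, -0.0]
ft_force: [-3.0, -1.1, 5.1]
gripper_width: 0.0152
t 4.7 tcp [0.5541 0.1809 0.0915] xyaw 144.39 zax [-0. -0. -1.] j7 0.69 w 0.0152 F [-3.  -1.1  5.1] T [-0.39  0.72 -0.  ]
tool shift cm [-0.02  0.03  0.05] spin 58.89
```

```bash
python3 -m pendant '[[0,0,0,4],[0,0,0,6],[0,0,0,6],[0,0,0,6],[0,0,0,6],[0,0,0,6],[0,0,0,6],[0,0,0,6],[0,0,0,5],[0,0,0,3],[0,0,0,0]]' 
python3 -c "
from h import *
plan(.5545,.181,.091,-94.5)"
```

```text
clock: 6.08
eef_pos: [0.554, 0.1808, 0.0915]
ee_rot: [-0.0, 0.705, 0.709, -0.0]
ft_force: [-4.4, -1.3, 6.7]
gripper_width: 0.0154
t 6.08 tcp [0.554  0.1808 0.0915] xyaw 90.35 zax [-0.001 -0.    -1.   ] j7 -0.18 w 0.0154 F [-4.4 -1.3  6.7] T [-0.51  0.84  0.02]
tool shift cm [0.02 0.05 0.05] spin 4.85
```

```bash
for i in 1; do :; done; python3 -m pendant '[[0,0,0,1.5],[0,0,0,1.5],[0,0,0,1.5],[0,0,0,0]]'; python3 -c "
from h import *
plan(.5545,.181,.091,-94.5)"
python3 -m pendant '[[0,0,0,1.5],[0,0,0,1.5],[0,0,0,0],[0,0,0,0]]'; python3 -c "
from h import *
plan(.5545,.181,.091,-94.5)"
```

```text
clock: 6.58
eef_pos: [0.554, 0.1808, 0.0915]
ee_rot: [-0.0, 0.732, 0.681, -0.0]
ft_force: [-3.8, -2.6, 6.3]
gripper_width: 0.0152
t 6.58 tcp [0.554  0.1808 0.0915] xyaw 85.87 zax [-0.001 -0.    -1.   ] j7 -0.25 w 0.0152 F [-3.8 -2.6  6.3] T [-0.51  0.97  0.02]
tool shift cm [0.03 0.05 0.05] spin 0.37
clock: 7.08
eef_pos: [0.554, 0.1808, 0.0915]
ee_rot: [-0.0, 0.749, 0.662, -0.0]
ft_force: [-3.7, -2.2, 5.9]
gripper_width: 0.0151
t 7.08 tcp [0.554  0.1808 0.0915] xyaw 82.91 zax [-0.001 -0.    -1.   ] j7 -0.3 w 0.0151 F [-3.7 -2.2  5.9] T [-0.47  0.91  0.27]
tool shift cm [0.03 0.05 0.05] spin -2.59
```

```bash
python3 -m pendant '[[0,0,0,1.5],[0,0,0,0]]'; python3 -c "
from h import *
plan(.5545,.181,.091,-94.5)"
python3 -m pendant '[[0,0,0,1.5],[0,0,0,0]]'; python3 -c "
from h import *
plan(.5545,.181,.091,-94.5)"
```

```text
clock: 7.32
eef_pos: [0.554, 0.1808, 0.0915]
ee_rot: [-0.0, 0.758, 0.652, -0.0]
ft_force: [-4.3, -2.2, 6.6]
gripper_width: 0.0151
t 7.33 tcp [0.554  0.1808 0.0915] xyaw 81.4 zax [-0.001 -0.    -1.   ] j7 -0.33 w 0.0151 F [-4.3 -2.2  6.6] T [-0.54  0.85  0.46]
tool shift cm [0.03 0.05 0.05] spin -4.1
clock: 7.58
eef_pos: [0.554, 0.1808, 0.0915]
ee_rot: [0.0, 0.766, 0.642, -0.0]
ft_force: [-4.0, -2.7, 8.0]
gripper_width: 0.0146
t 7.58 tcp [0.554  0.1808 0.0915] xyaw 79.92 zax [-0.001 -0.001 -1.   ] j7 -0.35 w 0.0146 F [-4.  -2.7  8. ] T [-0.56  0.88  0.53]
tool shift cm [0.03 0.05 0.05] spin -5.58
```

Torque about z rose from 0.02 to 0.53 N m once past -94.5°, so the bar is against its stop. Next I'll open, lift and look.

```bash
python3 -m pendant '[[0,0,0,0],[0,0,0,0],[0,0,0,0],[0,0,0,0],[0,0,0,0],[0,0,0,0],[0,0,0,0],[0,0,-2,0],[0,0,-3,0],[0,0,-3,0],[0,-4,0,-8],[0,-5,0,-8],[0,-5,0,-8],[0,0,0,0]]' 0
python3 - <<'E'
from h import *
plan(.537,-.0175,.16,-11.3)
d=r.grab_frame("top");x,y=.5458,.0803
im=ortho(d,x-.1,x+.1,y-.17,y+.17,.122,2300);cv2.imwrite("pics/o2.png",im)
d=r.grab_frame("side");cv2.imwrite("pics/s2.png",cv2.resize(d["frame"][120:340,120:460,::-1],None,fx=2,fy=2))
E
```

```text
clock: 9.32
eef_pos: [0.4119, 0.1848, 0.171]
ee_rot: [-0.001, 0.615, 0.789, -0.0]
ft_force: [0.1, -0.1, 0.8]
gripper_width: 0.0859
t 9.32 tcp [0.4119 0.1848 0.171 ] xyaw 104.14 zax [-0.002  0.001 -1.   ] j7 -0.22 w 0.0859 F [ 0.1 -0.1  0.8] T [-0.01 -0.06  0.03]
tool shift cm [-22.68   7.19   1.05] spin -64.56
```

View pics/o2.png

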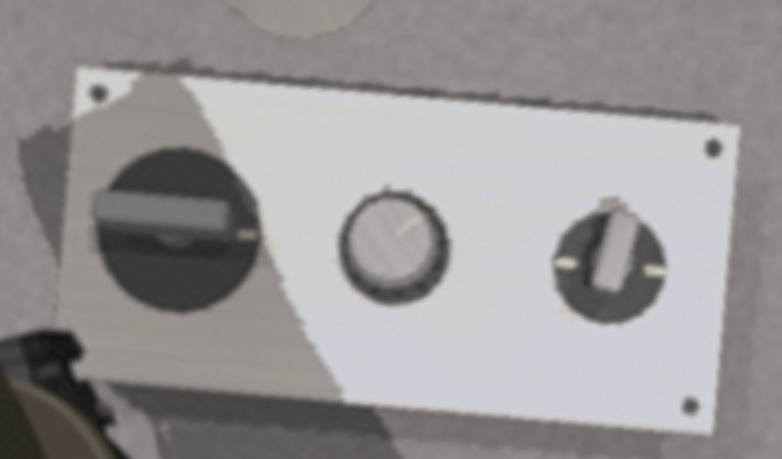

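The large bar now runs (93,208)–(230,220), a 5.0° slope against 4.9° for the marks, so it is home. The dial pointer at (410,227) is unchanged. Now the small bolt.

```bash
python3 -m pendant '[[-3.24,1.03,0,0],[-3.24,1.03,0,0],[-3.24,1.03,0,0],[-3.24,1.03,0,0],[-3.24,1.03,0,0],[-3.24,1.03,0,0],[-3.24,1.01,0,0],[0,0,0,-9.2],[0,0,0,-9.2],[0,0,0,-9.2],[0,0,0,-9.2],[0,0,0,-9.2],[0,0,0,-9.2],[0,0,0,-9.2],[0,0,0,0],[0,0,0,0]]'
python3 -c "
from h import *
plan(.537,-.0175,.091,-11.3)"
```

```text
clock: 11.42
eef_pos: [0.5399, -0.0185, 0.1711]
ee_rot: [0.0, 0.104, 0.995, -0.0]
ft_force: [0.8, 0.6, -0.3]
gripper_width: 0.0854
t 11.43 tcp [ 0.5399 -0.0185  0.1711] xyaw 168.04 zax [-0.    -0.001 -1.   ] j7 1.45 w 0.0854 F [ 0.8  0.6 -0.3] T [-0.02 -0.02 -0.02]
tool shift cm [0.31 0.05 8.01] spin -0.66
```

```bash
python3 -m pendant '[[0.3,0.05,1,-0.6],[0,0,2,0],[0,0,2,0],[0,0,1.5,0],[0,0,1,0],[0,0,0.5,0],[0,0,0,0],[0,0,0,0]]'
python3 - <<'E'
from h import *
plan(.537,-.0175,.091,-11.3)
d=r.grab_frame("side");cv2.imwrite("pics/s3.png",cv2.resize(d["frame"][100:300,220:520,::-1],None,fx=2.2,fy=2.2))
E
```

```text
clock: 12.42
eef_pos: [0.537, -0.017, 0.0918]
ee_rot: [0.0, 0.097, 0.995, 0.0]
ft_force: [-0.2, -0.2, 0.7]
gripper_width: 0.0855
t 12.43 tcp [ 0.537  -0.017   0.0918] xyaw 168.89 zax [ 0.001  0.    -1.   ] j7 1.5 w 0.0855 F [-0.2 -0.2  0.7] T [-0.   -0.03 -0.02]
tool shift cm [-0.01 -0.05  0.08] spin 0.19
```

View pics/s3.png

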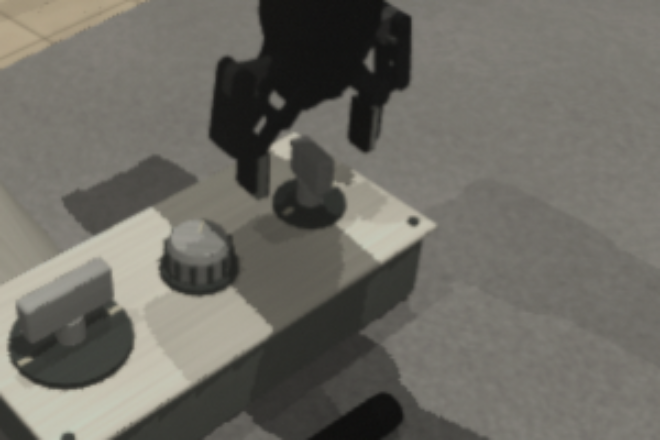

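The small bar at crop (312,165) is between the fingers at (255,180) and (365,130), and the dial at (198,255) is clear. The large bar lines up with its marks. I'll close and turn.

```bash
python3 -m pendant '[[0,0,0,0],[0,0,0,0],[0,0,0,0],[0,0,0,0],[0,0,0,0],[0,0,0,0],[0,0,0,0],[0,0,0,0],[0,0,0,0]]' 255 50
python3 -c "
from h import *
plan(.537,-.0175,.091,-94.5)"
python3 -m pendant '[[0,0,0,4],[0,0,0,6],[0,0,0,6],[0,0,0,6],[0,0,0,6],[0,0,0,6],[0,0,0,6],[0,0,0,6],[0,0,0,6],[0,0,0,6],[0,0,0,6],[0,0,0,6],[0,0,0,5],[0,0,0,3],[0,0,0,0]]'
python3 -c "
from h import *
plan(.537,-.0175,.091,-94.5)"
```

```text
clock: 13.6
eef_pos: [0.5364, -0.0183, 0.0916]
ee_rot: [-0.0, 0.097, 0.995, -0.001]
ft_force: [-3.4, -4.6, 4.8]
gripper_width: 0.015
t 13.6 tcp [ 0.5364 -0.0183  0.0916] xyaw 168.82 zax [-0.    -0.001 -1.   ] j7 1.5 w 0.015 F [-3.4 -4.6  4.8] T [-1.08  0.77  0.03]
tool shift cm [-0.04  0.09  0.06] spin 83.32
clock: 15.48
eef_pos: [0.5362, -0.0185, 0.0916]
ee_rot: [0.0, 0.702, 0.712, -0.001]
ft_force: [-3.7, -4.7, 6.3]
gripper_width: 0.0149
t 15.47 tcp [ 0.5362 -0.0185  0.0916] xyaw 90.78 zax [-0.001 -0.001 -1.   ] j7 0.24 w 0.0149 F [-3.7 -4.7  6.3] T [-1.12  0.95  0.01]
tool shift cm [0.1  0.08 0.06] spin 5.28
```

```bash
python3 -m pendant '[[0,0,0,1.5],[0,0,0,1.5],[0,0,0,1.5],[0,0,0,1],[0,0,0,0]]'; python3 -c "
from h import *
plan(.537,-.0175,.091,-94.5)"
python3 -m pendant '[[0,0,0,1.5],[0,0,0,1.5],[0,0,0,0]]'; python3 -c "
from h import *
plan(.537,-.0175,.091,-94.5)"
python3 -m pendant '[[0,0,0,1.5],[0,0,0,1],[0,0,0,0]]'; python3 -c "
from h import *
plan(.537,-.0175,.091,-94.5)"
```

```text
clock: 16.1
eef_pos: [0.5362, -0.0184, 0.0916]
ee_rot: [0.0, 0.735, 0.678, -0.001]
ft_force: [-3.8, -5.3, 6.7]
gripper_width: 0.0151
t 16.1 tcp [ 0.5362 -0.0184  0.0916] xyaw 85.35 zax [-0.001 -0.001 -1.   ] j7 0.15 w 0.0151 F [-3.8 -5.3  6.7] T [-1.16  0.97  0.36]
tool shift cm [0.1  0.07 0.06] spin -0.15
clock: 16.48
eef_pos: [0.5362, -0.0184, 0.0916]
ee_rot: [0.0, 0.753, 0.658, -0.001]
ft_force: [-4.4, -5.0, 7.1]
gripper_width: 0.0154
t 16.48 tcp [ 0.5362 -0.0184  0.0916] xyaw 82.37 zax [-0.001 -0.002 -1.   ] j7 0.11 w 0.0154 F [-4.4 -5.   7.1] T [-1.19  1.05  0.62]
tool shift cm [0.1  0.07 0.06] spin -3.13
clock: 16.85
eef_pos: [0.5363, -0.0173, 0.0915]
ee_rot: [-0.0, 0.767, 0.642, -0.0]
ft_force: [-7.0, -10.8, 6.5]
gripper_width: 0.0149
t 16.85 tcp [ 0.5363 -0.0173  0.0915] xyaw 79.89 zax [-0.001 -0.    -1.   ] j7 0.07 w 0.0149 F [ -7.  -10.8   6.5] T [-3.1   1.35  0.49]
tool shift cm [-0.01  0.07  0.05] spin -5.61
```

Torque climbed to 0.62 N m and then the pads slipped, so the small bolt is at its stop. I'll release, back off and look.

```bash
python3 -m pendant '[[0,0,0,0],[0,0,0,0],[0,0,0,0],[0,0,0,0],[0,0,0,0],[0,0,0,0],[0,0,0,0],[0,0,-2,0],[0,0,-3,0],[0,0,-3,0],[-4,0,0,0],[-5,0,0,0],[-5,0,0,0],[-5,0,0,0],[0,0,0,0],[0,0,0,0]]' 0
python3 - <<'E'
from h import *
plan(.537,-.0175,.16,-11.3)
d=r.grab_frame("top");x,y=.5458,.0803
im=ortho(d,x-.1,x+.1,y-.17,y+.17,.122,2300);cv2.imwrite("pics/o3.png",im)
E
```

```text
clock: 18.85
eef_pos: [0.5034, -0.2037, 0.1712]
ee_rot: [-0.0, 0.767, 0.642, 0.0]
ft_force: [0.2, 0.8, -0.1]
gripper_width: 0.0856
t 18.85 tcp [ 0.5034 -0.2037  0.1712] xyaw 79.88 zax [-0.  0. -1.] j7 0.39 w 0.0856 F [ 0.2  0.8 -0.1] T [ 0.09  0.   -0.  ]
tool shift cm [18.92  0.04  1.12] spin -88.82
```

View pics/o3.png

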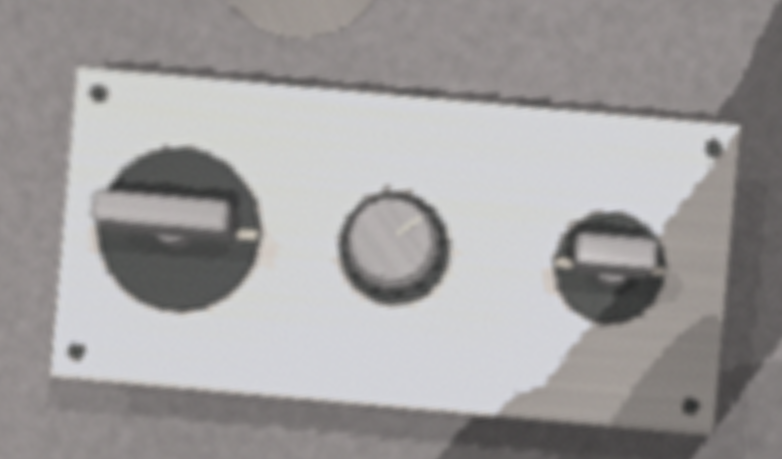

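The small bar's slope is about 4–5° by eye, so I'll measure it numerically.

```bash
python3 - <<'E'
import cv2,numpy as np
im=cv2.imread("pics/o3.png").astype(np.uint8);g=cv2.cvtColor(im,cv2.COLOR_BGR2GRAY)
for n,(x0,x1,y0,y1),tx in(("L",(100,226,170,260),None),("S",(584,648,215,285),None)):
    for t in (110,125,140):
        top=[];bot=[];xs=range(x0,x1,2)
        cy0=210 if n=="L" else 250
        for x in xs:
            c=cy0+(x-(x0+x1)/2)*.087; y=int(c); a=b=y
            while g[a,x]>t and a>150:a-=1
            while g[b,x]>t and b<300:b+=1
            # subpixel
            top.append(a+(t-g[a,x])/(max(1,float(g[a+1,x])-float(g[a,x])))); bot.append(b-(t-float(g[b,x]))/max(1,float(g[b-1,x])-float(g[b,x])))
        f=lambda v:round(float(np.degrees(np.arctan(np.polyfit(list(xs),v,1)[0]))),2)
        print(n,t,f(top),f(bot),round(np.median(np.array(bot)-top),1))
# cover edges: bottom/top
for name,rng in(("top",(100,680)),("bot",(80,480))):
    ys=[];xs=list(range(*rng,4))
    for x in xs:
        col=g[:,x].astype(float);y=110+int(.085*x*0) if name=="top" else int(340+.085*(x-80))
        col=cv2.GaussianBlur(col.reshape(-1,1),(1,5),0).ravel()
        gr=np.diff(col); est=(68+(x-78)*.088) if name=="top" else (377+(x-52)*.088)
        lo,hi=int(est-8),int(est+9); ys.append(lo+np.argmax(np.abs(gr[lo:hi])))
    print(name,round(float(np.degrees(np.arctan(np.polyfit(xs,ys,1)[0]))),2))
a=cv2.imread("pics/o1.png")[175:315,330:460].astype(float);b=im[175:315,330:460].astype(float);print("dial diff",np.abs(a-b).mean())
E
```

```text
L 110 -17.58 5.14 31.9
L 125 -20.07 5.05 29.5
L 140 -17.67 4.94 27.0
S 110 4.89 4.45 31.4
S 125 4.94 4.37 29.2
S 140 5.11 4.27 26.9
top 5.06
bot 5.1
dial diff 13.052142857142858<stdin>:12: RuntimeWarning: overflow encountered in scalar subtract
```

```bash
python3 -c "
from bench import r
print(r.finish_job())"
```

```text
the job is handed in; nothing more can be done
None
```

I turned the large tee-bar bolt clockwise to its stop first, then the small one, and handed the job in at about 19 s. The arm was clear of everything by then.

**Stops:** The wrist torque about z rose clearly at the end of each turn, to 0.53 N m on the large bolt and 0.62 N m on the small one. The pads then began to slip on the bars, so I took both bolts to be at their stops.

**Alignment in the last top picture:** The cover's long edges measured 5.1°.

| Bolt | Measured bar angle | Difference from edges |
|---|---|---|
| Large | about 5.05° | within about 0.1° |
| Small | about 4.3–5.1° depending on edge and threshold | up to about 0.8°, which I put down to noise on a short bar |

The large bar's figure comes from its lower edge only; the fit to its upper edge failed with an arithmetic overflow in the check script. By eye, its line matched the white marks.

**Dial:** The pointer looks the same before and after, and the gripper never came near it. A plain pixel comparison of the dial did not confirm this, because the lighting and shadows differed between the two pictures (mean difference 13 grey levels).

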